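# Unhook the top mould tray and load it up the filling ramp

## Task

Take the top mould tray off the hooked, nested stack without dragging the next tray up, and set it down on the open lower part of the loading ramp, plain end uphill, and let go. Then push it up the ramp, under the hood, until it presses the sprung pad in a little - firmly but gently - and leave it lying there against the pad, with the other two trays still nested as they were.

Things in the scene. Friction and masses are not known exactly. Their poses are not given: they have to be found in the camera images.
- tray_top: Top one of three identical nested aluminium trays, the one to move: 60 mm wide (y), walls at x -70..+70, 38 mm high, open on top, about 0.18 kg. Origin: centre of underside, z up; +x is the PLAIN end, -x the HOOKED end. Foot (x -57..62, y +-25.5, z 0..10) sits in the tray below with 1.5 mm side play; the wide body (z 10..38, flat sides) rests on that tray's rim: stacking pitch 28 mm.
- tray_grip (a point): Point on tray_top at (40, 0, 28) mm in its frame, between the exposed flat side walls (y +-30) near the plain end: grip across the 60 mm width here. The walls of the tray below begin 18 mm under this point; do not grip them too.
- tray_hook (a point): Barb of tray_top's hook, at (-75, 0, 3) mm, 30 mm wide. The hook hangs off the end wall (outer face x -81.5, z 1.5..14) and its barb (tip x -71.5, z 1.5..4.5) lies under the next tray's rim ledge (x -77..-70, top 4 mm of each tray): 5.5 mm overlap, 1.5 mm slack in height. Lifted straight up, it takes the next tray along; it comes free after a slide of 7 to 9 mm toward the hooked end (-x).
- tray_nose (a point): Outer face of tray_top's plain-end skirt, at (74.5, 0, 8) mm; this face meets the pad. The skirt (x 71.5..74.5, z 3..14) hangs 7 mm down outside the next tray's end wall, so the flat-lying tray cannot slide toward -x. Tilt the tray about its hooked end, plain end up (0.1 to 0.2 rad), to clear it; then -x slide is free until the foot is felt to meet the next tray's end wall, after 10 to 12 mm.
- tray_next: Second tray, same shape and frame, directly under tray_top and hooked in the same way to tray_bottom. Must stay nested.
- tray_bottom: Lowest tray, same shape and frame, loose on stack_base. Must stay.
- stack_base: Fixed dark steel plate 190 x 94 mm, 6 mm thick, with curbs 19 mm above the table that keep tray_bottom within about 3 mm. Origin at table level under the trays' origins; x as the trays'.
- ramp: Fixed ramp, 300 x 104 mm. Origin at table level; x level, pointing UPHILL; y across. Flat deck rises at 0.12 rad, 30 mm above the origin, from -165 (low end) to +135 mm along the slope. Rails 8 mm high, inner faces y +-29 from -50 mm up, flared to y +-37 at -93: a tray's foot runs between them. A hood (58 mm clear over the deck, y +-43) covers +45..+130 mm: set trays down below it.
- stop_pad: Rubber-faced sprung pad at the ramp's top under the hood, 50 mm wide, 3 to 23 mm above the deck. Origin: middle of its face at deck level, 108 mm up the slope from the ramp's middle; x points up the slope, z normal to the deck. Yields 1 mm per 3 N, 6 mm travel, then solid; over about 20 N is too rough. With the tray's nose on it 63 mm of the tray is under the hood, the hooked end outside.

How it is judged (in metres and radians):
On the way, in this order (a step that is already met when the one before it is completed fails the run):
1. the top tray is clear of the stack, the other two still nested (distance between tray_top and tray_next above 0.06 m and distance of each of tray_next, tray_bottom from where it was at the start of the episode below 0.012 m and angle between each of tray_next, tray_bottom's own z axis and vertical below 0.06 rad), for 0.2 s.
2. the tray stands on the lower part of the ramp, plain end uphill, let go, its nose at least 30 mm short of the pad (x of tray_nose in the frame of stop_pad between -0.2 and -0.03 m and z of tray_top in the frame of stop_pad between -0.006 and 0.006 m and contact force between tray_top and the fingers below 0.05 N and contact force between tray_top and ramp above 0.3 N and y of tray_top in the frame of ramp between -0.012 and 0.012 m and angle between the x axis of tray_top and the x axis of ramp, either way round below 0.2 rad and angle between tray_top's own z axis and vertical below 0.2 rad), for 0.2 s.
3. the tray's nose presses the pad with at least 2 N (contact force between tray_top and stop_pad above 2 N and y of tray_top in the frame of ramp between -0.012 and 0.012 m and angle between the x axis of tray_top and the x axis of ramp, either way round below 0.2 rad and angle between tray_top's own z axis and vertical below 0.2 rad), for 0.1 s.
At the end, for the whole second after the job is handed in: The top tray lies at rest between the ramp's rails (within 12 mm of the centre line and 0.2 rad, flat on the deck to 5 mm), plain end uphill with its nose within 3 mm of the pad; the other two trays are still nested on their base, within 12 mm of where they were and tilted less than 0.06 rad (x of tray_nose in the frame of stop_pad above -0.003 m and z of tray_top in the frame of stop_pad between -0.005 and 0.005 m and linear speed of tray_top below 0.01 m/s and y of tray_top in the frame of ramp between -0.012 and 0.012 m and angle between the x axis of tray_top and the x axis of ramp, either way round below 0.2 rad and angle between tray_top's own z axis and vertical below 0.2 rad and distance of each of tray_next, tray_bottom from where it was at the start of the episode below 0.012 m and angle between each of tray_next, tray_bottom's own z axis and vertical below 0.06 rad); the robot touches nothing.
It fails at once if the next tray is dragged up or out of its nest (over 20 mm from its place or tilted over 0.2 rad) (distance of tray_next from where it was at the start of the episode above 0.02 m or angle between tray_next's own z axis and vertical above 0.2 rad).
It fails at once if the pad is rammed with more than 22 N (contact force between tray_top and stop_pad above 22 N).
It also fails if it takes over 64 s, if anything falls off the work surface, if the arm or the gripper's body presses on something with over 40 N, if the wrist force passes 120 N, or if a joint passes its speed limit or range.

## Robot

A 6-joint arm with a two-finger parallel gripper is mounted at the origin on a cart in front of the work surface, level with it; the furniture and walls round the work are solid. World frame = base frame: x ahead of the robot, y to its left, z up, the work surface at z = 0. Lengths are in m, angles in degrees, forces in N, time in s.
With the tool pointing down it reaches from about 0.35 to 0.875 m from the base axis. Payload 4.2 kg.
Tool frame: the origin (TCP) lies on the centre line of the jaws, within the pads' length; the fingertips stand 11 mm ahead of it and the grasp point (between the pads) lies 8 mm behind it; z points along the fingers, y is the line along which they close (so a half turn about z gives the same grasp; the last joint's range is limited). The gripper opens to 87 mm and grips with 3 to 60 N. Pads are 19 mm wide; open, the fingers measure 117 mm over their backs; the gripper's body (75 mm by 190 mm) begins 51 mm behind the grasp point.
Start: joints at [88.155, 22.042, 0.453, 0, -68.411, -14.817], TCP at [0.179, 0.599, 0.234] pointing down, gripper open.
Joint ranges: [-179.83, 179.83], [-69.29, 118.12], [-61.27, 80.66], [-181.25, 117.63], [-171.15, -9.14], [-177.46, 177.46]. Speed limits (degrees/s): [159.86, 159.86, 180, 180, 180, 180].

## Interface

Orientations are given as a 3x3 rotation matrix whose columns are the frame's x, y, z axes.
In Python, from station import r gives the robot as it stands.
- The arm moves only by the tool servo_tool, never from a script. Its argument "commands" is a list that holds one entry, the list of rows, each a list of 7 numbers: the closure, from 0 (fully open) to 1 (shut), then the shift along the tool's x, y, z in mm, then the turn, a rotation vector about the tool's x, y, z in rad. In form: [[[claw, x, y, z, ax, ay, az], ...]]. A call has exactly 5 rows; each row is the pose to reach, as a shift and turn from the pose commanded when the call began, along the tool's axes at that moment; what a row does not reach only later rows make up. A row lasts 1/10 s, in which the tool goes at most 50 mm and 8.59 degrees, less where a joint would pass 70% of its speed; a pose out of reach is approached as far as the arm can. A call with a gripper value outside its range is refused whole. The fingers move at their own pace and stop on an object; the grip force is fixed at half the most. Time passes only in rows, so rows that repeat a pose let the fingers close, or fill a call up. It gives the time, the measured TCP pose, the force, the opening and the grip force at its end, in the units of the state.
- r.sense(): the state, without advancing time (a new reading comes with each control period).
- r.capture(name): name is "side" or "top"; returns a dict with "pixels" (420x560x3 uint8, red, green, blue), "camera_matrix" (3x3 intrinsics, pixels), "R" (3x3) and "t" (3): a world point X has camera coordinates R X + t. Camera axes: x right, y down, z forward; pixel columns grow to the right and rows downward; lengths in m; the calibration is good to about 2 mm. A picture is of the moment at which its call begins. There is no depth.
- r.finish_job(): hands the job in; it is judged then, once.
The state is a dict: "time_s": time; "joints": joint angles; "joint_velocities": joint speeds; "effort": joint torques, N m; "tcp_pos": TCP position; "ee_rot": TCP orientation; "wrist_force": force on the tool from outside, world axes, zero at the start; "moment": the same for the moment, N m; "gripper_width": opening from 0.0 (shut) to 1.0 (fully open); "gripper_force": force on a finger pad.
Only numpy, scipy, OpenCV 4.12 (cv2) and the standard library are available. Lean on these libraries where they do the work, as an engineer would, in place of code of your own. Each camera call takes 0.05 s, during which the arm holds its last target. There are 200 camera calls.

## Working session

There is one attempt and no reset: what is moved stays moved. The work goes in short steps, Python scripts to look and compute and a tool call to move; the robot and the scene stay as the last step left them, time stands still between calls to the robot, and variables do not carry over. Pictures are saved under pics/ and viewed, at most 10 in all, crops included, and the job is handed in when it is done.

Besides the shell and the picture viewer there is one more tool, called after ">>>" as a command line: name --argument value ..., lists and objects as JSON in quotes. servo_tool: Moves the arm, as the interface text tells. Its arguments: {"type":"object","properties":{"commands":{"type":"array","items":{"type":"array","items":{"type":"array","items":{"type":"number"}}}}},"required":["commands"]}

```bash
mkdir -p pics
python3 - <<'E'
from station import r
import cv2, numpy as np, json
s=r.sense(); print(s)
for n in ("side","top"):
    c=r.capture(n); cv2.imwrite(f"pics/{n}0.png",cv2.cvtColor(c["pixels"],cv2.COLOR_RGB2BGR))
    np.savez(f"{n}0.npz",**c); print(n,c["camera_matrix"],c["R"],c["t"])
a=cv2.imread("pics/top0.png")
E
```

```text
{'time_s': 0.0, 'joints': array([ 8.81562935e+01,  2.20916647e+01,  3.79214240e-01, -2.96358049e-02,
       -6.84090483e+01, -1.48137487e+01]), 'joint_velocities': array([-0.05655925, -0.04485545,  0.02575977, -0.04703568,  0.04303289,
       -0.03353768]), 'effort': array([ 3.93911714e-04, -3.90666890e+01,  1.87399203e+01,  4.21960384e+00,
        1.09789014e-02, -1.90121209e-04]), 'tcp_pos': array([0.17899722, 0.59822083, 0.2324445 ]), 'ee_rot': array([[ 9.57980909e-01, -2.86831445e-01, -5.48924333e-04],
       [-2.86831959e-01, -9.57978601e-01, -2.10393536e-03],
       [ 7.76170530e-05,  2.17297895e-03, -9.99997636e-01]]), 'wrist_force': array([-0.43817509,  0.25278586, -0.38516288]), 'moment': array([0.01529216, 0.01686892, 0.01009374]), 'gripper_force': 0.0, 'gripper_width': 1.0000406166972207}
side [[501.21304479   0.         284.76056377]
 [  0.         501.21304479 217.5651752 ]
 [  0.           0.           1.        ]] [[ 0.88834855 -0.45904318 -0.01078006]
 [-0.20133335 -0.36830903 -0.90764164]
 [ 0.41267631  0.80847252 -0.4196075 ]] [-0.43106613  0.19400545  0.93033739]
top [[478.4331173    0.         279.25877466]
 [  0.         478.4331173  210.85560026]
 [  0.           0.           1.        ]] [[-2.68642676e-03 -9.99829164e-01  1.82873229e-02]
 [-9.93321479e-01  5.58622638e-04 -1.15378189e-01]
 [ 1.15348263e-01 -1.84751457e-02 -9.93153285e-01]] [0.0409253  0.49433972 1.28715578]
```

View pics/top0.png

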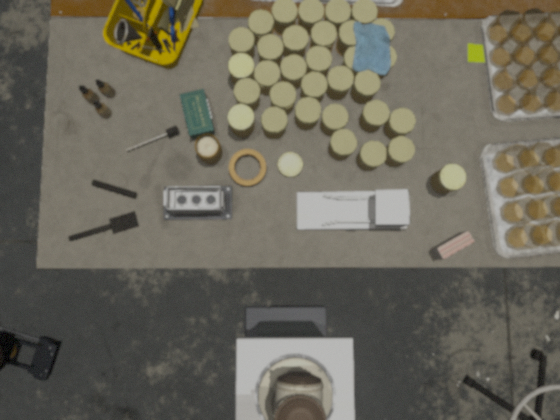

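View pics/side0.png

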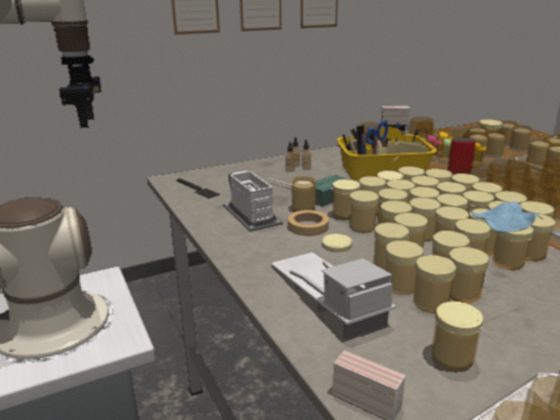

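Top: stack at about (197,201) px, ramp at (353,209) with its hood to the right, so uphill is about −y. Side: stack at (250,200), ramp at (335,290). I'll zoom in to find which end is hooked.

Run:
```python
import cv2,numpy as np
t=cv2.imread("pics/top0.png");s=cv2.imread("pics/side0.png")
f=lambda im,x0,y0,w,h,k:cv2.resize(im[y0:y0+h,x0:x0+w],None,fx=k,fy=k,interpolation=cv2.INTER_CUBIC)
a=f(t,155,175,90,50,5)        # 450x250
b=f(s,215,160,75,75,4.6667)        # 350x350
c=f(t,290,180,130,55,3.4)     # 442x187
out=np.zeros((450,800,3),np.uint8)
out[:250,:450]=a; out[:350,450:800]=b; out[255:255+c.shape[0],:c.shape[1]]=c
cv2.imwrite("pics/zoom.png",out)
```

```text
(no output)
```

View pics/zoom.png

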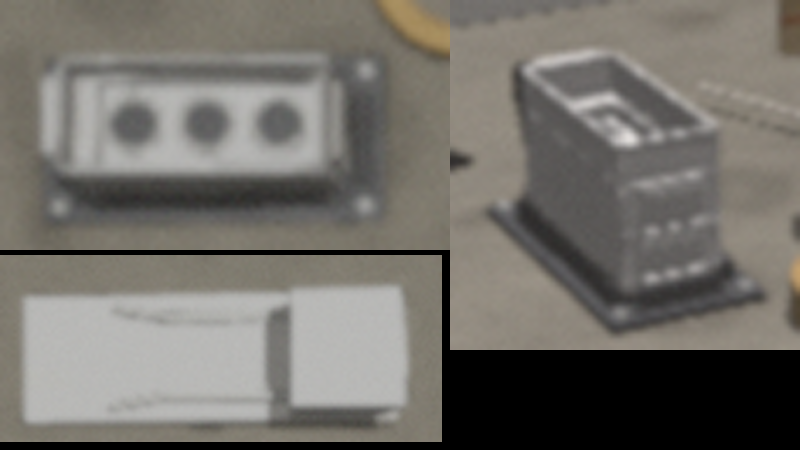

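Top zoom: the narrow ledge and hook stick out beyond the rim on the left (pixel x≈160..165). The lower skirts show on the right. So the hooked end is +y, and the plain end is −y, the same way as uphill. Next I'll measure poses.

```bash
cat > h.py <<'E'
import cv2,numpy as np
def cam(n):
    return dict(np.load(n))
def ray(c,px,z):
    px=np.atleast_2d(np.asarray(px,float)); K,R,t=c["camera_matrix"],c["R"],c["t"]
    d=(R.T@np.linalg.inv(K)@np.c_[px,np.ones(len(px))].T).T; C=-R.T@t
    return C+d*((z-C[2])/d[:,2:3])
def proj(c,X):
    X=np.atleast_2d(X); q=(c["camera_matrix"]@(c["R"]@X.T+c["t"][:,None])).T; return q[:,:2]/q[:,2:]
E
python3 - <<'E'
from h import *
c=cam("top0.npz"); g=c["pixels"].astype(float).mean(2); hsv=cv2.cvtColor(c["pixels"],cv2.COLOR_RGB2HSV)
np.set_printoptions(precision=4,suppress=True,linewidth=200)
# row/col profiles
print("stack row 201 cols155-240",g[196:208,155:240].mean(0).astype(int))
print("stack cols185-210 rows178-225",g[178:225,185:210].mean(1).astype(int))
print("plate rows, cols 218-228 ",g[178:225,223:228].mean(1).astype(int))
print("ramp cols 290-420 rows 200-215",g[202:212,290:420].mean(0).astype(int))
for a,b in((298,308),(310,316),(340,350),(358,366),(380,405)): print("ramp rows 180-240 cols",a,b,g[180:240,a:b].mean(1).astype(int))
for nm,m in (("ramp",(g>135)),("stackall",None)):
    if m is None:
        m=((g<85)|(g>125)); 
    m=m.astype(np.uint8); box=(285,180,420,240) if nm=="ramp" else (155,178,240,226)
    mm=np.zeros_like(m); mm[box[1]:box[3],box[0]:box[2]]=m[box[1]:box[3],box[0]:box[2]]
    k,_=cv2.findContours(mm,0,1); k=max(k,key=cv2.contourArea); print(nm,cv2.minAreaRect(k),cv2.boxPoints(cv2.minAreaRect(k)).tolist())
E
```

```text
stack row 201 cols155-240 [113 111 109 107 107 106 107 114 135 155 157 146 131 119 136 160 172 176 171 159 158 159 151 136 126 120 119 119 123 131 144 159 171 178 179 173 164 148 134 126 121 120 121 126 138 153 167 175 179
 176 168 155 140 130 123 123 124 126 132 142 157 169 172 165 145 129 131 131 113  91  76  74  78  77  83  90  93  96 101 105 105 107 109 111 113]
stack cols185-210 rows178-225 [115 115 115 116 116 116 116 124 134 124 103  98 111 133 160 174 173 163 150 139 133 131 132 136 144 155 166 172 176 174 165 138  98  70  62  56  50  52  65  85  94 100 108 116 119 120 119]
plate rows, cols 218-228  [114 113 110 110 109 109 105 102 100 106 110 107 103  99  95  93  90  87  85  85  83  83  83  85  87  88  89  90  89  88  87  83  79  81  85  87  97 109 111 107  99  98 106 111 115 115 115]
ramp cols 290-420 rows 200-215 [120 120 120 119 120 125 141 163 177 182 182 183 183 183 183 183 183 183 183 183 183 183 183 182 183 183 183 183 183 183 183 183 183 183 183 183 183 183 183 183 183 183 183 183 183 183 183 183 183
 183 183 183 183 183 183 183 183 183 183 183 183 183 183 183 183 18
[... 1311 characters left out ...]
119 111 119 123 123 122 122 122 123 122 122]
ramp rows 180-240 cols 380 405 [120 120 120 121 121 121 121 123 134 154 172 181 183 183 183 183 183 183 183 183 183 183 183 183 183 183 183 183 183 183 183 183 183 183 183 183 183 183 183 183 183 183 181 171 142 103  90  94  88
  81  88 106 117 121 122 121 121 121 122 121]
ramp ((352.9303283691406, 208.50662231445312), (40.21821212768555, 114.25971984863281), 89.33380126953125) [[295.57049560546875, 189.06314086914062], [409.822509765625, 187.734619140625], [410.2901611328125, 227.95010375976562], [296.03814697265625, 229.27862548828125]]
stackall ((194.5, 199.5), (19.0, 55.0), 90.0) [[167.0, 190.0], [222.0, 190.0], [222.0, 209.0], [167.0, 209.0]]
```

Run:
```python
from h import *
np.set_printoptions(precision=4,suppress=True,linewidth=200)
c=cam("top0.npz"); print("C",-c["R"].T@c["t"])
g=c["pixels"].astype(np.float32).mean(2)
# bolt dots on plate: centroids of local bright
def cen(x,y,w=3):
    p=g[y-w:y+w+1,x-w:x+w+1]; q=np.clip(p-np.percentile(p,60),0,None); yy,xx=np.mgrid[y-w:y+w+1,x-w:x+w+1]; return [(q*xx).sum()/q.sum(),(q*yy).sum()/q.sum()]
b=np.array([cen(166,216,2),cen(228,216,2),cen(228,189,2)]); print("bolts px",b); print(ray(c,b,.007))
# rim
print("rim up/low", ray(c,[[197,185.2],[197,209.5]],.1)); print("ledge,-77 / plain 70",ray(c,[[162.9,200],[220,200]],.1)); print("skirt 74.5",ray(c,[[223.45,200]],.076))
# yaw of rim: edge rows along cols (lower edge, steepest gradient, subpixel)
def edge(p):
    d=np.abs(np.diff(p)); i=np.arange(len(d)); k=d.argmax(); s=slice(max(k-2,0),k+3); return (d[s]*i[s]).sum()/d[s].sum()+.5
xs=np.arange(170,218); e=[205+edge(g[205:214,x]) for x in xs]; pf=np.polyfit(xs,e,1); print("low edge",pf,np.std(e-np.polyval(pf,xs)), "at197",np.polyval(pf,197))
w=ray(c,[[170,np.polyval(pf,170)],[218,np.polyval(pf,218)]],.1); d=w[1]-w[0]; print("yaw x-axis deg",np.degrees(np.arctan2(d[1],d[0])),w)
xs=np.arange(172,216); e=[181+edge(g[181:187,x]) for x in xs]; pf=np.polyfit(xs,e,1); print("up edge",pf,np.std(e-np.polyval(pf,xs)),"at197",np.polyval(pf,197))
w=ray(c,[[170,np.polyval(pf,170)],[218,np.polyval(pf,218)]],.1); d=w[1]-w[0]; print("yaw x-axis deg",np.degrees(np.arctan2(d[1],d[0])),w)
# ramp
def rz(px,z0=.0102):  # deck point: iterate z from along distance relative to low-end y
    return
low=ray(c,[[296.48,208]],.0102)[0]; print("low end",low)
for col,u,l in((302.5,191.67,228.67),(312.5,191.54,228.46),(344.5,190.75,228.11),(361.5,190.52,227.95)):
    z=.0102
    for _ in range(5):
        p=ray(c,[[col,u],[col,l]],z); z=.0102+np.tan(.12)*abs(p[:,1].mean()-low[1])
    print("ramp",col,p.mean(0),"w",p[0]-p[1])
for h in(.06,.065): 
    print("hood front edge(45)",ray(c,[[375.2,207]],.030+.045*np.sin(.12)+h*np.cos(.12)))
s=cam("side0.npz"); gs=s["pixels"].astype(np.float32).mean(2)
# side view: predicted rim corners using a guess are checked later
cx=ray(c,[[197,197.3]],.1)[0]
P=ray(c,[[162.9,200],[220,200]],.1); 
for X in (P[0],P[1]):
    for dx in(-.03,.03): print("side proj",X+[dx,0,0],proj(s,X+[dx,0,0]))
```

```text
C [0.3427 0.0644 1.3346]
bolts px [[166.304  215.9263]
 [227.6111 215.6833]
 [227.7772 188.5655]]
[[0.4829 0.3537 0.007 ]
 [0.4834 0.1836 0.007 ]
 [0.5599 0.1839 0.007 ]]
rim up/low [[0.5535 0.2557 0.1   ]
 [0.4897 0.2546 0.1   ]]
ledge,-77 / plain 70 [[0.5146 0.3432 0.1   ]
 [0.5146 0.1954 0.1   ]]
skirt 74.5 [[0.5179 0.1889 0.076 ]]
low edge [ -0.003  210.0646] 0.09601409883119458 at197 209.4822163615264
yaw x-axis deg -89.85806941332979 [[0.4896 0.3243 0.1   ]
 [0.4899 0.2003 0.1   ]]
up edge [  0.0067 183.5332] 0.1900780072564485 at197 184.86187401069967
yaw x-axis deg -90.36680524416603 [[0.5549 0.3258 0.1   ]
 [0.5541 0.2011 0.1   ]]
low end [ 0.5045 -0.0083  0.0102]
ramp 302.5 [ 0.4984 -0.0249  0.0122] w [ 0.1038 -0.0009  0.    ]
ramp 312.5 [ 0.4985 -0.0526  0.0155] w [ 0.1034 -0.0011  0.    ]
ramp 344.5 [ 0.4988 -0.1401  0.0261] w [ 0.1039 -0.0019  0.    ]
ramp 361.5 [ 0.4986 -0.1862  0.0316] w [ 0.1037 -0.0023  0.    ]
hood front edge(45) [[ 0.4967 -0.2102  0.095 ]]
hood front edge(45) [[ 0.4961 -0.2091  0.0999]]
side proj [0.4846 0.3432 0.1   ] [[226.3344 173.261 ]]
side proj [0.5446 0.3432 0.1   ] [[246.586  169.6958]]
side proj [0.4846 0.1954 0.1   ] [[248.0064 190.9036]]
side proj [0.5446 0.1954 0.1   ] [[269.7395 186.6597]]
```

Cross-checks agree. The rim is about 60 × 147 mm, the ramp is 104 mm wide, and the hood edge sits where predicted. The side projection also matches. Stack origin is about (0.5215, 0.266) and ramp origin about (0.4986, −0.172), both with yaw −90°. Next I'll work out the first move.

```bash
cat > goal.py <<'E'
import sys,numpy as np
from scipy.spatial.transform import Rotation as Ro
from station import r
# args: x y z(mm, world TCP) tilt(rad, about tool y, plain end up) ; prints shift/turn in tool axes
np.set_printoptions(precision=3,suppress=True)
s=r.sense(); R=s["ee_rot"]; p=s["tcp_pos"]*1e3
print("t",s["time_s"],"p",p,"F",s["wrist_force"],"w",s["gripper_width"]*87,"gf",s["gripper_force"])
x,y,z,th=map(float,sys.argv[1:5])
G=np.array([[0,-1,0],[-1,0,0],[0,0,-1.]]).T@Ro.from_rotvec([0,th,0]).as_matrix()
print("shift",R.T@(np.array([x,y,z])-p),"turn",Ro.from_matrix(R.T@G).as_rotvec())
E
python3 goal.py 521.5 226 190 0
```

```text
t 0.1 p [179.018 598.257 232.546] F [1.35  0.425 0.465] w 87.17535411501568 gf 0.0
shift [434.872 258.277  43.104] turn [ 0.002 -0.001  1.28 ]
```

>>> servo_tool --commands '[[[0,40,24,4,0,0,0.12],[0,82,49,8,0,0,0.24],[0,124,74,12,0,0,0.36],[0,166,98,16,0,0,0.48],[0,206,122,20,0,0,0.6]]]'

```text
time_s: 0.6
tcp_pos: [0.3424, 0.421, 0.2131]
ee_rot: [[0.625, -0.781, -0.0], [-0.781, -0.625, -0.001], [0.0, 0.001, -1.0]]
wrist_force: [0.6, 0.5, 0.8]
gripper_width: 0.999
gripper_force: 0.0
```

```bash
python3 goal.py 521.5 226 190 0
```

```text
t 0.6 p [342.402 420.966 213.116] F [0.617 0.483 0.844] w 86.91941217966674 gf 0.0
shift [264.129 -17.931  23.16 ] turn [ 0.    -0.     0.675]
```

>>> servo_tool --commands '[[[0,45,-3,4,0,0,0.13],[0,92,-6,8,0,0,0.27],[0,140,-9,12,0,0,0.4],[0,188,-12,16,0,0,0.53],[0,236,-16,20,0,0,0.66]]]'

```text
time_s: 1.1
tcp_pos: [0.5031, 0.2476, 0.1932]
ee_rot: [[0.015, -1.0, -0.001], [-1.0, -0.015, -0.0], [0.0, 0.001, -1.0]]
wrist_force: [0.2, 1.2, -0.2]
gripper_width: 0.998
gripper_force: 0.0
```

```bash
python3 goal.py 521.5 226 120 0
```

```text
t 1.1 p [503.13  247.598 193.161] F [ 0.181  1.222 -0.161] w 86.841383539097 gf 0.0
shift [ 21.852 -18.087  73.156] turn [ 0.001 -0.     0.015]
```

>>> servo_tool --commands '[[[0,22,-18,15,0,0,0.015],[0,22,-18,40,0,0,0.015],[0,22,-18,58,0,0,0.015],[0,22,-18,58,0,0,0.015],[0,22,-18,58,0,0,0.015]]]'

```text
time_s: 1.6
tcp_pos: [0.5209, 0.2277, 0.1356]
ee_rot: [[0.005, -1.0, -0.0], [-1.0, -0.005, -0.001], [0.001, 0.0, -1.0]]
wrist_force: [0.2, 0.8, -0.2]
gripper_width: 0.999
gripper_force: 0.0
```

```bash
python3 goal.py 521.5 226 87 0
python3 - <<'E'
from station import r
import cv2, numpy as np
o=[]
for n,(x0,y0,w,h,k) in (("top",(150,160,100,75,4)),("side",(200,110,100,110,4))):
    c=r.capture(n); np.savez(f"{n}1.npz",**c); o.append(cv2.resize(cv2.cvtColor(c["pixels"],cv2.COLOR_RGB2BGR)[y0:y0+h,x0:x0+w],None,fx=k,fy=k,interpolation=cv2.INTER_CUBIC))
im=np.zeros((440,800,3),np.uint8); im[:300,:400]=o[0]; im[:440,400:]=o[1]; cv2.imwrite("pics/z1.png",im)
E
```

```text
t 1.6 p [520.936 227.716 135.586] F [ 0.216  0.765 -0.239] w 86.92329512722883 gf 0.0
shift [ 1.683 -0.565 48.588] turn [ 0.    -0.001  0.005]
```

View pics/z1.png

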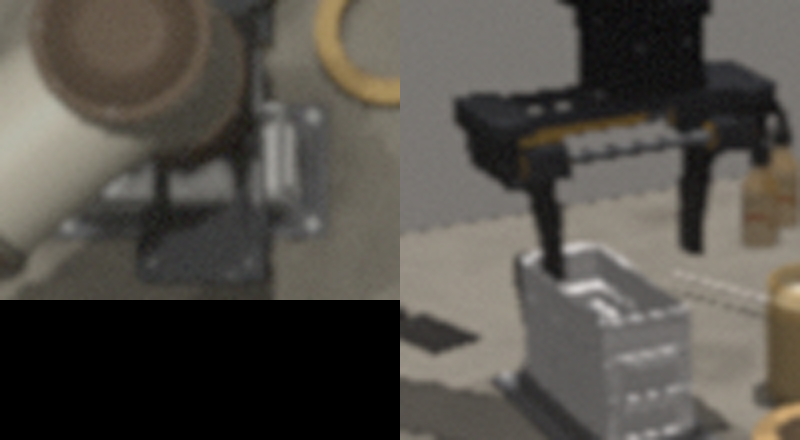

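The side view shows the fingertips at about (239,179) and (273,172) px, with their midpoint matching the projected TCP. The fingers straddle the tray, so I'll descend and close.

>>> servo_tool --commands '[[[0,1.7,-0.6,16,0,0,0.005],[0,1.7,-0.6,33,0,0,0.005],[0,1.7,-0.6,45,0,0,0.005],[0,1.7,-0.6,48.5,0,0,0.005],[0,1.7,-0.6,48.5,0,0,0.005]]]'

```text
time_s: 2.2
tcp_pos: [0.5215, 0.2262, 0.0871]
ee_rot: [[0.0, -1.0, 0.0], [-1.0, -0.0, -0.0], [0.0, -0.0, -1.0]]
wrist_force: [0.3, -0.2, 0.5]
gripper_width: 0.998
gripper_force: 0.0
```

```bash
python3 goal.py 521.5 226 87 0
```

```text
t 2.2 p [521.502 226.248  87.145] F [ 0.253 -0.167  0.524] w 86.80978835790182 gf 0.0
shift [0.248 0.002 0.145] turn [-0. -0.  0.]
```

>>> servo_tool --commands '[[[0.22,0,0,0,0,0,0],[0.26,0,0,0,0,0,0],[0.29,0,0,0,0,0,0],[0.31,0,0,0,0,0,0],[0.33,0,0,0,0,0,0]]]'

```text
time_s: 2.7
tcp_pos: [0.5217, 0.2261, 0.0873]
ee_rot: [[0.0, -1.0, 0.001], [-1.0, -0.0, 0.0], [-0.0, -0.001, -1.0]]
wrist_force: [1.5, -0.1, 0.4]
gripper_width: 0.697
gripper_force: 0.4
```

>>> servo_tool --commands '[[[0.4,0,0,0,0,0,0],[0.5,0,0,0,0,0,0],[0.6,0,0,0,0,0,0],[0.6,0,0,0,0,0,0],[0.6,0,0,0,0,0,0]]]'

```text
time_s: 3.2
tcp_pos: [0.5217, 0.2261, 0.0873]
ee_rot: [[0.0, -1.0, 0.001], [-1.0, -0.0, 0.0], [-0.0, -0.001, -1.0]]
wrist_force: [0.8, -0.9, 2.0]
gripper_width: 0.69
gripper_force: 30.0
```

>>> servo_tool --commands '[[[0.6,-0.25,0,-1.75,0,0.016,0],[0.6,-0.5,0,-3.5,0,0.032,0],[0.6,-0.8,0,-5.3,0,0.048,0],[0.6,-1.2,0,-7,0,0.064,0],[0.6,-1.5,0,-8.8,0,0.08,0]]]'

```text
time_s: 3.7
tcp_pos: [0.5214, 0.2276, 0.096]
ee_rot: [[0.0, -1.0, -0.0], [-0.997, -0.0, -0.081], [0.081, 0.0, -0.997]]
wrist_force: [1.1, -1.0, 1.3]
gripper_width: 0.687
gripper_force: 30.0
```

```bash
python3 goal.py 521.5 229.5 103.3 0.15
```

```text
t 3.7 p [521.389 227.576  95.964] F [ 1.124 -0.978  1.251] w 59.78329255078048 gf 29.995617577806115
shift [-1.321 -0.112 -7.469] turn [0.    0.069 0.   ]
```

>>> servo_tool --commands '[[[0.6,-0.3,0,-1.9,0,0.018,0],[0.6,-0.6,0,-3.7,0,0.036,0],[0.6,-1,0,-5.6,0,0.054,0],[0.6,-1.3,0,-7.5,0,0.07,0],[0.6,-1.3,0,-7.5,0,0.07,0]]]'

```text
time_s: 4.2
tcp_pos: [0.5214, 0.2298, 0.1033]
ee_rot: [[0.001, -1.0, 0.0], [-0.989, -0.001, -0.15], [0.15, -0.0, -0.989]]
wrist_force: [0.2, -1.6, 1.2]
gripper_width: 0.686
gripper_force: 30.0
```

```bash
python3 goal.py 521.5 238.5 103.3 0.15
```

```text
t 4.2 p [521.376 229.811 103.271] F [ 0.196 -1.626  1.191] w 59.698048403214734 gf 29.99595433473587
shift [-8.586 -0.131 -1.333] turn [-0.    -0.001  0.001]
```

>>> servo_tool --commands '[[[0.6,-2,0,-0.3,0,0,0],[0.6,-4,0,-0.6,0,0,0],[0.6,-6,0,-0.9,0,0,0],[0.6,-8,0,-1.2,0,0,0],[0.6,-9,0,-1.35,0,0,0]]]'

```text
time_s: 4.7
tcp_pos: [0.5214, 0.2389, 0.103]
ee_rot: [[0.0, -1.0, -0.0], [-0.989, -0.0, -0.149], [0.149, 0.0, -0.989]]
wrist_force: [-0.2, -1.5, 0.2]
gripper_width: 0.688
gripper_force: 30.0
```

>>> servo_tool --commands '[[[0.6,-0.3,0,0,0,0,0],[0.6,-0.6,0,-0.1,0,0,0],[0.6,-0.6,0,-0.1,0,0,0],[0.6,-0.6,0,-0.1,0,0,0],[0.6,-0.6,0,-0.1,0,0,0]]]'

```text
time_s: 5.2
tcp_pos: [0.5214, 0.2392, 0.1031]
ee_rot: [[0.0, -1.0, -0.0], [-0.989, -0.0, -0.149], [0.149, 0.0, -0.989]]
wrist_force: [0.5, 0.2, -0.6]
gripper_width: 0.687
gripper_force: 30.0
```

>>> servo_tool --commands '[[[0.6,-0.4,0,0,0,0,0],[0.6,-0.8,0,-0.1,0,0,0],[0.6,-0.8,0,-0.1,0,0,0],[0.6,-0.8,0,-0.1,0,0,0],[0.6,-0.8,0,-0.1,0,0,0]]]'

```text
time_s: 5.7
tcp_pos: [0.5213, 0.2396, 0.1032]
ee_rot: [[-0.0, -1.0, -0.0], [-0.989, 0.0, -0.15], [0.15, 0.0, -0.989]]
wrist_force: [0.9, -1.9, -0.1]
gripper_width: 0.686
gripper_force: 30.0
```

Run:
```python
from station import r
import cv2, numpy as np
print(r.sense()["wrist_force"])
o=[]
for n,(x0,y0,w,h,k) in (("top",(150,160,100,75,4)),("side",(210,140,80,100,5))):
    c=r.capture(n); np.savez(f"{n}2.npz",**c); o.append(cv2.resize(cv2.cvtColor(c["pixels"],cv2.COLOR_RGB2BGR)[y0:y0+h,x0:x0+w],None,fx=k,fy=k,interpolation=cv2.INTER_CUBIC))
im=np.zeros((500,800,3),np.uint8); im[:300,:400]=o[0]; im[:500,400:]=o[1]; cv2.imwrite("pics/z2.png",im)
```

```text
[ 0.87387104 -1.9114489  -0.14822017]
```

View pics/z2.png

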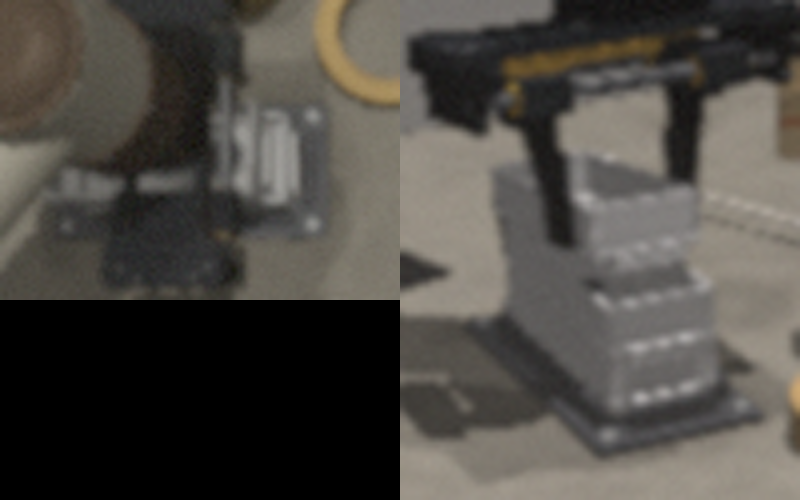

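The side view shows the top tray tilted and slid back (skirt at about (338,250) in the zoom), with the two below still nested. I'll lift slowly and watch the vertical force.

>>> servo_tool --commands '[[[0.6,0.1,0,-1,0,0,0],[0.6,0.3,0,-2,0,0,0],[0.6,0.45,0,-3,0,0,0],[0.6,0.6,0,-4,0,0,0],[0.6,0.6,0,-4,0,0,0]]]'

```text
time_s: 6.3
tcp_pos: [0.5216, 0.2403, 0.1075]
ee_rot: [[0.0, -1.0, 0.001], [-0.989, -0.0, -0.149], [0.149, -0.0, -0.989]]
wrist_force: [0.2, -1.6, -1.7]
gripper_width: 0.692
gripper_force: 30.0
```

```bash
python3 goal.py 521.5 239.6 120 0.15
```

```text
t 6.3 p [521.556 240.282 107.451] F [ 0.161 -1.628 -1.699] w 60.24387024976153 gf 29.998198142275214
shift [  2.542   0.05  -12.308] turn [-0.001  0.001  0.   ]
```

>>> servo_tool --commands '[[[0.6,0.3,0,-2,0,0,0],[0.6,0.6,0,-4,0,0,0],[0.6,0.9,0,-6,0,0,0],[0.6,1.2,0,-8,0,0,0],[0.6,1.5,0,-10,0,0,0]]]'

```text
time_s: 6.8
tcp_pos: [0.5215, 0.24, 0.1176]
ee_rot: [[-0.0, -1.0, 0.0], [-0.989, 0.0, -0.149], [0.149, -0.0, -0.989]]
wrist_force: [-0.9, -0.8, -1.7]
gripper_width: 0.686
gripper_force: 30.0
```

>>> servo_tool --commands '[[[0.6,1,0,-6,0,0,0],[0.6,2,0,-14,0,0,0],[0.6,4,0,-28,0,0,0],[0.6,7,0,-45,0,0,0],[0.6,9,0,-60,0,0,0]]]'

```text
time_s: 7.3
tcp_pos: [0.5216, 0.2401, 0.1796]
ee_rot: [[-0.0, -1.0, 0.001], [-0.989, -0.0, -0.149], [0.149, -0.001, -0.989]]
wrist_force: [-0.0, 0.7, -2.3]
gripper_width: 0.686
gripper_force: 30.0
```

```bash
python3 goal.py 521.5 239.6 200 -0.12
python3 - <<'E'
from station import r
import cv2, numpy as np
c=r.capture("side"); np.savez("side3.npz",**c); im=cv2.cvtColor(c["pixels"],cv2.COLOR_RGB2BGR)[60:240,190:310]
cv2.imwrite("pics/z3.png",cv2.resize(im,None,fx=3.3,fy=3.3,interpolation=cv2.INTER_CUBIC))
E
```

```text
t 7.3 p [521.622 240.107 179.55 ] F [-0.023  0.747 -2.318] w 59.65762767629925 gf 29.99824876897037
shift [  3.545   0.104 -20.146] turn [-0.001 -0.269  0.   ]
```

View pics/z3.png

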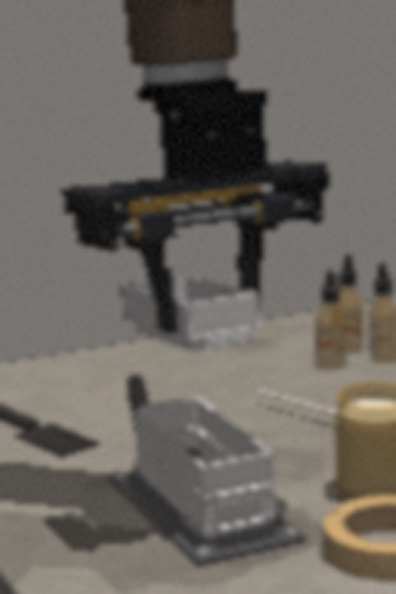

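The top tray is clear in hand (zoom about (190,315)), and the two others sit nested at (205,470). Now carry it to the ramp at tilt +0.12.

```bash
python3 goal.py 498.6 -134 150 0.12
```

```text
t 7.35 p [522.99  241.018 182.365] F [ 1.049 -0.182  1.138] w 59.97280148202114 gf 29.998041945509613
shift [366.26   24.882  86.692] turn [-0.005 -0.027  0.   ]
```

>>> servo_tool --commands '[[[0.6,20,1.5,2,0,0,0],[0.6,60,4,8,0,0,0],[0.6,105,7,15,0,-0.01,0],[0.6,150,10,22,0,-0.02,0],[0.6,195,13,30,0,-0.027,0]]]'

```text
time_s: 7.85
tcp_pos: [0.5072, 0.0403, 0.1772]
ee_rot: [[0.0, -1.0, -0.001], [-0.992, -0.0, -0.123], [0.123, 0.001, -0.992]]
wrist_force: [0.8, -0.6, -1.5]
gripper_width: 0.688
gripper_force: 30.0
```

```bash
python3 goal.py 498.6 -134 130 0.12
```

```text
t 7.85 p [507.194  40.308 177.226] F [ 0.824 -0.585 -1.455] w 59.879430016447856 gf 29.999671052210033
shift [167.194   8.599  68.261] turn [ 0.001 -0.003  0.   ]
```

>>> servo_tool --commands '[[[0.6,40,2,16,0,0,0],[0.6,85,4.5,34,0,0,0],[0.6,130,7,52,0,0,0],[0.6,157,8,64,0,0,0],[0.6,165,8.5,67,0,0,0]]]'

```text
time_s: 8.35
tcp_pos: [0.4973, -0.1323, 0.1297]
ee_rot: [[-0.004, -1.0, -0.005], [-0.992, 0.005, -0.123], [0.123, 0.004, -0.992]]
wrist_force: [-1.1, -0.3, -2.1]
gripper_width: 0.688
gripper_force: 30.0
```

```bash
python3 goal.py 498.6 -134 62 0.12
```

```text
t 8.35 p [ 497.294 -132.301  129.698] F [-1.138 -0.295 -2.102] w 59.85718918822364 gf 29.99817098490894
shift [-6.642 -1.593 67.386] turn [ 0.005 -0.003 -0.004]
```

>>> servo_tool --commands '[[[0.6,-2,-0.5,15,0,0,0],[0.6,-4,-0.5,35,0,0,0],[0.6,-5.5,-0.5,52,0,0,0],[0.6,-5.8,-0.5,57,0,0,0],[0.6,-5.8,-0.5,57,0,0,0]]]'

```text
time_s: 8.85
tcp_pos: [0.5, -0.1304, 0.0736]
ee_rot: [[0.001, -1.0, -0.002], [-0.992, -0.001, -0.123], [0.123, 0.002, -0.992]]
wrist_force: [-0.4, 0.2, -0.6]
gripper_width: 0.688
gripper_force: 30.0
```

```bash
python3 goal.py 498.6 -134 53.5 0.12;  python3 - <<'E'
from station import r
import cv2, numpy as np
o=[]
for n,(x0,y0,w,h,k) in (("top",(285,175,133,80,3)),("side",(260,190,130,140,3))):
    c=r.capture(n); np.savez(f"{n}4.npz",**c); o.append(cv2.resize(cv2.cvtColor(c["pixels"],cv2.COLOR_RGB2BGR)[y0:y0+h,x0:x0+w],None,fx=k,fy=k,interpolation=cv2.INTER_CUBIC))
im=np.zeros((420,800,3),np.uint8); im[:240,:399]=o[0]; im[:420,400:790]=o[1]; cv2.imwrite("pics/z4.png",im)
E
```

```text
t 8.85 p [ 499.958 -130.361   73.565] F [-0.405  0.152 -0.598] w 59.82808841494119 gf 29.99814437236637
shift [ 1.142  1.328 20.363] turn [ 0.002 -0.003  0.001]
```

View pics/z4.png

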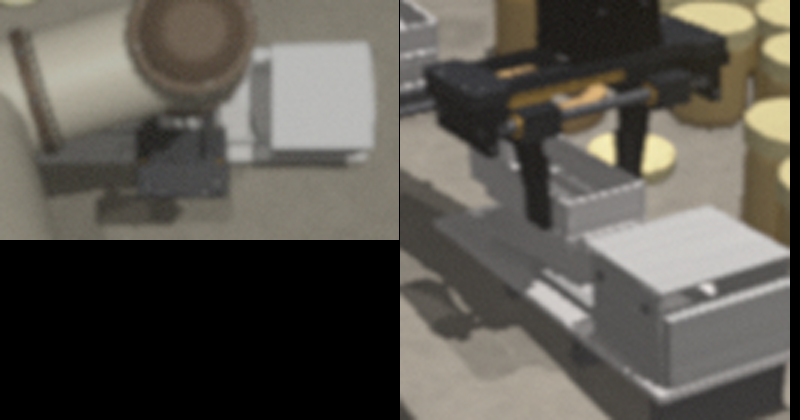

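The tray hovers parallel above the deck, nose short of the hood and in line with the rails. I'll lower it in two stages, watching force.

>>> servo_tool --commands '[[[0.6,0.3,0.4,5,0,0,0],[0.6,0.6,0.8,10,0,0,0],[0.6,0.9,1.3,15,0,-0.003,0],[0.6,1.1,1.3,18,0,-0.003,0],[0.6,1.1,1.3,19,0,-0.003,0]]]'

```text
time_s: 9.45
tcp_pos: [0.4988, -0.1341, 0.0548]
ee_rot: [[-0.0, -1.0, -0.001], [-0.993, 0.0, -0.12], [0.12, 0.001, -0.993]]
wrist_force: [0.6, -1.0, -1.7]
gripper_width: 0.683
gripper_force: 30.0
```

>>> servo_tool --commands '[[[0.6,0,0,0.8,0,0,0],[0.6,0,0,1.6,0,0,0],[0.6,0,0,2.4,0,0,0],[0.6,0,0,3,0,0,0],[0.6,0,0,3,0,0,0]]]'

```text
time_s: 9.95
tcp_pos: [0.4991, -0.1343, 0.0523]
ee_rot: [[0.0, -1.0, 0.0], [-0.993, -0.0, -0.12], [0.12, -0.0, -0.993]]
wrist_force: [-0.8, 0.3, -1.5]
gripper_width: 0.689
gripper_force: 30.0
```

```bash
python3 goal.py 498.6 -134 50.6 0.12
```

```text
t 9.95 p [ 499.119 -134.253   52.261] F [-0.76   0.321 -1.536] w 59.94075573130439 gf 29.998214012011886
shift [-0.45   0.519  1.619] turn [-0.  0.  0.]
```

>>> servo_tool --commands '[[[0.6,0,0.3,0.4,0,0,0],[0.6,0,0.3,0.8,0,0,0],[0.6,0,0.3,1.2,0,0,0],[0.6,0,0.3,1.5,0,0,0],[0.6,0,0.3,1.5,0,0,0]]]'

```text
time_s: 10.45
tcp_pos: [0.4988, -0.1344, 0.051]
ee_rot: [[0.0, -1.0, 0.0], [-0.993, -0.0, -0.12], [0.12, -0.0, -0.993]]
wrist_force: [-0.8, 1.0, -0.2]
gripper_width: 0.686
gripper_force: 30.0
```

>>> servo_tool --commands '[[[0.6,0,0,0.3,0,0,0],[0.6,0,0,0.6,0,0,0],[0.6,0,0,0.6,0,0,0],[0.6,0,0,0.6,0,0,0],[0.6,0,0,0.6,0,0,0]]]'

```text
time_s: 10.95
tcp_pos: [0.4988, -0.1345, 0.051]
ee_rot: [[0.0, -1.0, 0.0], [-0.993, -0.0, -0.12], [0.12, -0.0, -0.993]]
wrist_force: [-1.5, 2.2, 7.1]
gripper_width: 0.687
gripper_force: 30.0
```

Contact at the expected height, with +7 N. Release.

>>> servo_tool --commands '[[[0.6,0,0,-0.5,0,0,0],[0.3,0,0,-0.5,0,0,0],[0.2,0,0,-0.5,0,0,0],[0.05,0,0,-0.5,0,0,0],[0,0,0,-0.5,0,0,0]]]'

```text
time_s: 11.45
tcp_pos: [0.4989, -0.1345, 0.0506]
ee_rot: [[-0.0, -1.0, 0.0], [-0.993, 0.0, -0.12], [0.12, -0.0, -0.993]]
wrist_force: [0.4, -0.1, 0.0]
gripper_width: 0.891
gripper_force: 0.0
```

>>> servo_tool --commands '[[[0,0,0,-0.5,0,0,0],[0,0,0,-5,0,0,0],[0,0,0,-20,0,0,0],[0,0,0,-50,0,0,0],[0,0,0,-85,0,0,0]]]'

```text
time_s: 11.95
tcp_pos: [0.4979, -0.1243, 0.1354]
ee_rot: [[0.0, -1.0, -0.003], [-0.993, 0.0, -0.12], [0.12, 0.003, -0.993]]
wrist_force: [1.0, 0.3, 0.2]
gripper_width: 0.995
gripper_force: 0.0
```

```bash
python3 goal.py 498.6 20 140 0.12
```

```text
t 11.95 p [ 497.948 -124.262  135.369] F [0.989 0.29  0.15 ] w 86.59736691607249 gf 0.0
shift [-142.668   -0.6    -21.886] turn [ 0.003 -0.     0.   ]
```

>>> servo_tool --commands '[[[0.3,-25,-0.5,-3,0,0,0],[0.6,-65,-0.5,-3,0,0,0],[0.9,-105,-0.5,-3,0,0,0],[1,-140,-0.5,-3,0,0,0],[1,-150,-0.5,-3,0,0,0]]]'

```text
time_s: 12.45
tcp_pos: [0.4996, 0.0276, 0.1203]
ee_rot: [[0.003, -1.0, 0.001], [-0.993, -0.004, -0.119], [0.119, -0.001, -0.993]]
wrist_force: [0.2, -0.4, 0.1]
gripper_width: 0.627
gripper_force: 0.0
```

```bash
python3 goal.py 498.6 20 45 0.12;  python3 - <<'E'
from station import r
import cv2, numpy as np
o=[]
for n,(x0,y0,w,h,k) in (("top",(260,165,160,80,3)),("side",(220,160,175,190,3))):
    c=r.capture(n); np.savez(f"{n}5.npz",**c); o.append(cv2.resize(cv2.cvtColor(c["pixels"],cv2.COLOR_RGB2BGR)[y0:y0+h,x0:x0+w],None,fx=(400/w),fy=400/w,interpolation=cv2.INTER_CUBIC))
im=np.zeros((440,800,3),np.uint8)
for i,a in enumerate(o): im[:a.shape[0],400*i:400*i+400]=a
cv2.imwrite("pics/z5.png",im)
E
```

```text
t 12.45 p [499.613  27.601 120.276] F [ 0.207 -0.44   0.057] w 54.5411037927025 gf 0.0
shift [-1.439  1.098 75.644] turn [-0.001  0.     0.003]
```

View pics/z5.png

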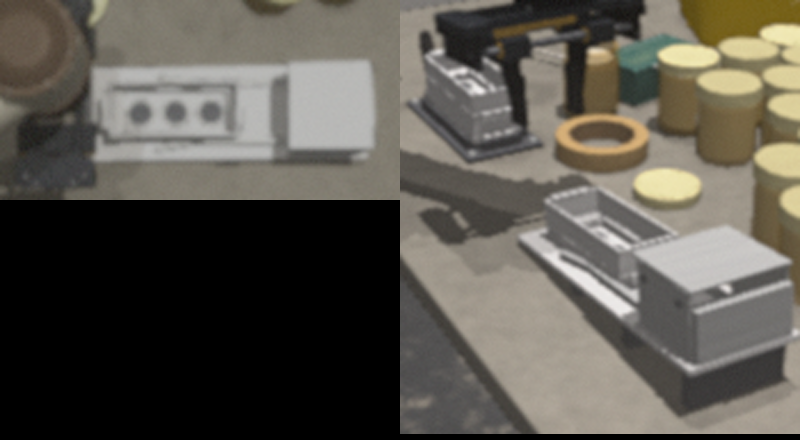

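The top view shows the tray lying straight and centred on the ramp, hooked end at the low end. Now lower the closed fingers behind it.

>>> servo_tool --commands '[[[1,-1,1,10,0,0,0.003],[1,-1.4,1,30,0,0,0.003],[1,-1.4,1,52,0,0,0.003],[1,-1.4,1,70,0,0,0.003],[1,-1.4,1,75,0,0,0.003]]]'

```text
time_s: 13.05
tcp_pos: [0.4964, 0.0151, 0.0433]
ee_rot: [[-0.005, -1.0, -0.005], [-0.993, 0.006, -0.122], [0.122, 0.004, -0.993]]
wrist_force: [0.2, -1.0, -0.5]
gripper_width: 0.085
gripper_force: 0.0
```

```bash
python3 goal.py 498.6 19 24 0.12
```

```text
t 13.05 p [496.363  15.142  43.298] F [ 0.151 -0.954 -0.518] w 7.394173877619811 gf 0.0
shift [-6.187 -2.3   18.675] turn [ 0.005 -0.002 -0.005]
```

>>> servo_tool --commands '[[[1,-3,-0.5,6,0,0,0],[1,-5,-0.5,12,0,0,0],[1,-5,-0.5,17,0,0,0],[1,-5,-0.5,18,0,0,0],[1,-5,-0.5,18,0,0,0]]]'

```text
time_s: 13.55
tcp_pos: [0.4989, 0.0203, 0.0271]
ee_rot: [[-0.003, -1.0, 0.0], [-0.993, 0.003, -0.12], [0.12, -0.001, -0.993]]
wrist_force: [-0.4, -0.8, -0.3]
gripper_width: 0.006
gripper_force: 0.0
```

```bash
python3 goal.py 498.8 19 24 0.12
```

```text
t 13.55 p [498.928  20.312  27.104] F [-0.408 -0.769 -0.321] w 0.5342533848347517 gf 0.0
shift [0.932 0.127 3.239] turn [-0.     0.    -0.003]
```

>>> servo_tool --commands '[[[1,3,0,3,0,0,-0.003],[1,7,0,3,0,0,-0.003],[1,11,0,3,0,0,-0.003],[1,15,0,3,0,0,-0.003],[1,18,0,3,0,0,-0.003]]]'

```text
time_s: 14.05
tcp_pos: [0.4988, 0.0016, 0.0263]
ee_rot: [[-0.0, -1.0, 0.0], [-0.993, 0.0, -0.12], [0.12, -0.0, -0.993]]
wrist_force: [-0.3, -0.2, -0.2]
gripper_width: 0.002
gripper_force: 0.0
```

>>> servo_tool --commands '[[[1,3,0,0,0,0,0],[1,6,0,0,0,0,0],[1,9,0,0,0,0,0],[1,13,0,0,0,0,0],[1,17,0,0,0,0,0]]]'

```text
time_s: 14.55
tcp_pos: [0.499, -0.015, 0.0283]
ee_rot: [[0.0, -1.0, 0.0], [-0.993, -0.0, -0.12], [0.12, -0.0, -0.993]]
wrist_force: [-0.5, 0.8, 0.6]
gripper_width: 0.004
gripper_force: 0.6
```

>>> servo_tool --commands '[[[1,5,0,0,0,0,0],[1,10,0,0,0,0,0],[1,15,0,0,0,0,0],[1,20,0,0,0,0,0],[1,25,0,0,0,0,0]]]'

```text
time_s: 15.05
tcp_pos: [0.4988, -0.0401, 0.0313]
ee_rot: [[-0.0, -1.0, 0.0], [-0.993, -0.0, -0.12], [0.12, -0.0, -0.993]]
wrist_force: [0.4, 2.2, 0.3]
gripper_width: 0.008
gripper_force: 0.8
```

Run:
```python
from station import r
import cv2, numpy as np
s=r.sense();p=s["tcp_pos"]*1e3;th=.12
d=np.array([-172-p[1],p[2]-30]); print(p,s["wrist_force"],"s",d@[np.cos(th),np.sin(th)],"n",d@[-np.sin(th),np.cos(th)])
o=[]
for n,(x0,y0,w,h,k) in (("top",(260,165,160,80,3)),("side",(260,200,130,140,3))):
    c=r.capture(n); np.savez(f"{n}6.npz",**c); o.append(cv2.resize(cv2.cvtColor(c["pixels"],cv2.COLOR_RGB2BGR)[y0:y0+h,x0:x0+w],None,fx=(400/w),fy=400/w,interpolation=cv2.INTER_CUBIC))
im=np.zeros((440,800,3),np.uint8)
for i,a in enumerate(o): im[:a.shape[0],400*i:400*i+400]=a
cv2.imwrite("pics/z6.png",im)
```

```text
[498.8460375  -40.12047725  31.30932793] [0.39596795 2.24130935 0.34352732] s -130.77438654518818 n 17.08750083674692
```

View pics/z6.png

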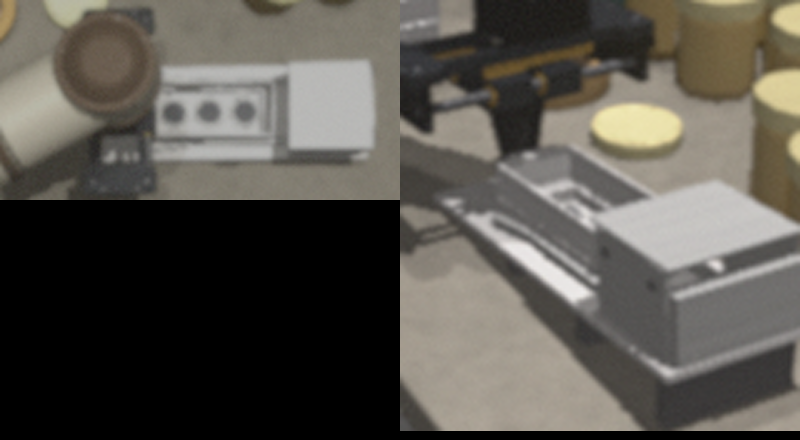

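The tray slides straight. About 72 mm remains to the pad.

>>> servo_tool --commands '[[[1,5,0,0,0,0,0],[1,11,0,0,0,0,0],[1,17,0,0,0,0,0],[1,23,0,0,0,0,0],[1,28,0,0,0,0,0]]]'

```text
time_s: 15.65
tcp_pos: [0.4986, -0.0681, 0.0345]
ee_rot: [[-0.0, -1.0, -0.0], [-0.993, 0.0, -0.12], [0.12, 0.0, -0.993]]
wrist_force: [1.0, 0.5, -1.1]
gripper_width: 0.007
gripper_force: 0.4
```

>>> servo_tool --commands '[[[1,5,0,0,0,0,0],[1,10,0,0,0,0,0],[1,15,0,0,0,0,0],[1,20,0,0,0,0,0],[1,24,0,0,0,0,0]]]'

```text
time_s: 16.15
tcp_pos: [0.4988, -0.0918, 0.0375]
ee_rot: [[-0.0, -1.0, -0.0], [-0.993, 0.0, -0.12], [0.12, 0.0, -0.993]]
wrist_force: [-0.7, 1.4, -1.0]
gripper_width: 0.0
gripper_force: 0.4
```

>>> servo_tool --commands '[[[1,2,0,0,0,0,0],[1,4,0,0,0,0,0],[1,6,0,0,0,0,0],[1,8,0,0,0,0,0],[1,10,0,0,0,0,0]]]'

```text
time_s: 16.65
tcp_pos: [0.4988, -0.1013, 0.0386]
ee_rot: [[0.0, -1.0, -0.0], [-0.993, -0.0, -0.12], [0.12, 0.0, -0.993]]
wrist_force: [0.2, 0.7, -0.9]
gripper_width: 0.005
gripper_force: 0.4
```

>>> servo_tool --commands '[[[1,1,0,0,0,0,0],[1,2,0,0,0,0,0],[1,3,0,0,0,0,0],[1,4,0,0,0,0,0],[1,5,0,0,0,0,0]]]'

```text
time_s: 17.15
tcp_pos: [0.4988, -0.1063, 0.0392]
ee_rot: [[0.0, -1.0, -0.0], [-0.993, -0.0, -0.12], [0.12, 0.0, -0.993]]
wrist_force: [-0.4, -0.5, -1.1]
gripper_width: 0.006
gripper_force: 0.4
```

>>> servo_tool --commands '[[[1,0.6,0,0,0,0,0],[1,1.2,0,0,0,0,0],[1,1.8,0,0,0,0,0],[1,2.4,0,0,0,0,0],[1,3,0,0,0,0,0]]]'

```text
time_s: 17.65
tcp_pos: [0.4988, -0.1092, 0.0396]
ee_rot: [[0.0, -1.0, -0.0], [-0.993, -0.0, -0.12], [0.12, 0.0, -0.993]]
wrist_force: [0.5, 1.5, -0.7]
gripper_width: 0.005
gripper_force: 0.4
```

>>> servo_tool --commands '[[[1,0.4,0,0,0,0,0],[1,0.8,0,0,0,0,0],[1,1.2,0,0,0,0,0],[1,1.6,0,0,0,0,0],[1,2,0,0,0,0,0]]]'

```text
time_s: 18.15
tcp_pos: [0.4988, -0.1112, 0.0398]
ee_rot: [[-0.0, -1.0, 0.0], [-0.993, -0.0, -0.12], [0.12, -0.0, -0.993]]
wrist_force: [0.6, 1.5, -0.3]
gripper_width: 0.003
gripper_force: 0.8
```

>>> servo_tool --commands '[[[1,0.4,0,0,0,0,0],[1,0.8,0,0,0,0,0],[1,1.2,0,0,0,0,0],[1,1.6,0,0,0,0,0],[1,2,0,0,0,0,0]]]'

```text
time_s: 18.65
tcp_pos: [0.4992, -0.1128, 0.0401]
ee_rot: [[0.0, -1.0, 0.001], [-0.993, -0.0, -0.119], [0.119, -0.001, -0.993]]
wrist_force: [0.0, 5.7, -0.8]
gripper_width: 0.003
gripper_force: 2.8
```

Pad contact felt: 5.7 N. A touch more, then hold.

>>> servo_tool --commands '[[[1,0.3,0,0,0,0,0],[1,0.6,0,0,0,0,0],[1,0.6,0,0,0,0,0],[1,0.6,0,0,0,0,0],[1,0.6,0,0,0,0,0]]]'

```text
time_s: 19.15
tcp_pos: [0.4993, -0.1132, 0.0401]
ee_rot: [[0.0, -1.0, 0.001], [-0.993, -0.0, -0.119], [0.119, -0.001, -0.993]]
wrist_force: [0.3, 5.6, -1.4]
gripper_width: 0.008
gripper_force: 3.1
```

>>> servo_tool --commands '[[[1,-0.4,0,0,0,0,0],[1,-0.8,0,0,0,0,0],[1,-1.2,0,0,0,0,0],[1,-1.6,0,0,0,0,0],[1,-2,0,0,0,0,0]]]'

```text
time_s: 19.65
tcp_pos: [0.4987, -0.112, 0.0399]
ee_rot: [[0.0, -1.0, -0.0], [-0.993, 0.0, -0.12], [0.12, 0.0, -0.993]]
wrist_force: [0.5, 2.1, -1.6]
gripper_width: 0.006
gripper_force: 1.2
```

>>> servo_tool --commands '[[[1,-0.5,0,0,0,0,0],[1,-1.5,0,0,0,0,0],[1,-4,0,0,0,0,0],[1,-10,0,0,0,0,0],[1,-20,0,0,0,0,0]]]'

```text
time_s: 20.15
tcp_pos: [0.4986, -0.0918, 0.0375]
ee_rot: [[-0.001, -1.0, -0.0], [-0.993, 0.001, -0.12], [0.12, 0.0, -0.993]]
wrist_force: [0.0, -0.2, 1.1]
gripper_width: 0.003
gripper_force: 0.0
```

>>> servo_tool --commands '[[[1,-20,0,-5,0,0,0],[1,-40,0,-30,0,0,0],[1,-50,0,-65,0,0,0],[1,-50,0,-100,0,0,0],[1,-50,0,-110,0,0,0]]]'

```text
time_s: 20.65
tcp_pos: [0.501, -0.0272, 0.1444]
ee_rot: [[0.002, -1.0, 0.007], [-0.993, -0.003, -0.118], [0.118, -0.007, -0.993]]
wrist_force: [0.7, 0.4, 0.6]
gripper_width: 0.007
gripper_force: 0.0
```

Run:
```python
from station import r
import cv2, numpy as np
s=r.sense(); print(s["time_s"],s["tcp_pos"],s["wrist_force"])
o=[]
for n,(x0,y0,w,h) in (("top",(150,165,270,90)),("side",(215,150,185,190))):
    c=r.capture(n); np.savez(f"{n}7.npz",**c); o.append(cv2.resize(cv2.cvtColor(c["pixels"],cv2.COLOR_RGB2BGR)[y0:y0+h,x0:x0+w],None,fx=(400/w),fy=400/w,interpolation=cv2.INTER_CUBIC))
im=np.zeros((440,800,3),np.uint8)
for i,a in enumerate(o): im[:a.shape[0],400*i:400*i+400]=a[:440]
cv2.imwrite("pics/z7.png",im)
```

```text
20.65 [ 0.50098778 -0.02723911  0.1443521 ] [0.74122854 0.38543714 0.57535509]
```

View pics/z7.png

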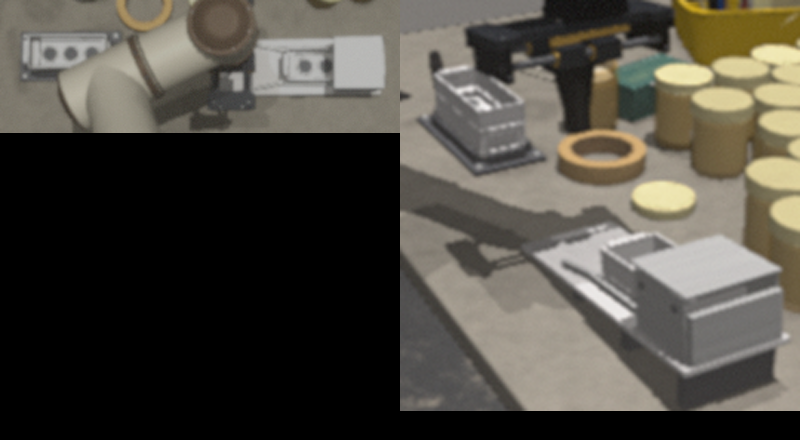

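Both trays are still nested, and the moved tray lies under the hood edge. I'll check its position numerically with the hole centroids, in the pressed position and now, before handing in.

Run:
```python
from h import *
from station import r
np.set_printoptions(precision=2,suppress=True)
def holes(c,x0,x1,y0,y1):
    g=c["pixels"].astype(float).mean(2)[y0:y1,x0:x1]; m=(g<128).astype(np.uint8)
    n,l,st,ce=cv2.connectedComponentsWithStats(m); return [(ce[i]+[x0,y0]).round(2).tolist()+[int(st[i,4])] for i in range(1,n) if 8<st[i,4]<80]
print("start",holes(cam("top0.npz"),170,219,192,208)); print("ramp placed",holes(cam("top5.npz"),306,352,203,216))
a=cam("top7.npz"); print("t7",holes(a,340,374,203,216))
b=r.capture("top"); print("now",holes(b,340,374,203,216), "stack",holes(b,170,219,192,208))
th=.12
for s in(33.5,33.5+30,33.5-30):   # expected hole centres with nose on pad
    y=-.172-(s*np.cos(th)-2*np.sin(th))/1e3; z=(30+s*np.sin(th)+2*np.cos(th))/1e3; print("pred",s,proj(b,[.4988,y,z]))
s=r.sense(); print(s["tcp_pos"],s["joint_velocities"].round(2),s["time_s"])
```

```text
start [[210.32, 199.19, 53], [181.18, 199.44, 57], [195.79, 199.28, 53]]
ramp placed [[315.5, 209.84, 50], [329.68, 209.57, 47], [343.87, 209.4, 45]]
t7 [[370.45, 208.97, 77], [355.46, 209.15, 48]]
now [[370.45, 208.97, 77], [355.46, 209.15, 48]] stack [[183.29, 200.84, 56], [197.39, 200.61, 54], [211.6, 200.88, 57]]
pred 33.5 [[368.63 208.89]]
pred 63.5 [[379.74 208.73]]
pred 3.5 [[357.58 209.05]]
[ 0.5  -0.03  0.14] [-0.65  1.79 -1.89 -0.28  0.04  0.09] 20.8
```

Hole travel is 108.4 mm against 108.2 mm needed, the tray is still between frames, and the arm is clear. Handing in.

```bash
python3 -c "
from station import r
print(r.finish_job())"
```

```text
the job is handed in; nothing more can be done
None
```

The job is handed in; by my own measurements (no verdict came back), the top tray was unhooked, set down, pressed to the pad at about 5 N and left resting against it, and the other two trays looked still nested.

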